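# Slow the disc sander to the second speed and start it

## Robot

A 6-joint arm with a two-finger parallel gripper is mounted at the origin on the work surface. World frame = base frame: x ahead of the robot, y to its left, z up, the work surface at z = 0. Lengths are in m, angles in rad, forces in N, time in s.
With the tool pointing down it reaches from about 0.35 to 0.975 m from the base axis. Payload 7.1 kg.
Tool frame: the origin (TCP) lies on the front face of the gripper's body, between the roots of the fingers; the fingertips stand 80 mm ahead of it and the grasp point (between the pads) lies 61 mm ahead of it; z points along the fingers, y is the direction in which the jaws open and shut (so a half turn about z gives the same grasp; the last joint's range is limited). The gripper opens to 88 mm and grips with 3 to 60 N. Pads are 20 mm wide; open, the fingers measure 115 mm over their backs; the gripper's body (75 mm by 178 mm) begins 61 mm behind the grasp point.
Start: joints at [1.277, 0.423, 1.63, -0, 1.089, -0.019], TCP at [0.17, 0.602, 0.303] pointing down, gripper open.
Joint ranges: [-3, 3], [-0.9, 2.11], [0.09, 2.58], [-1.31, 4.45], [0.11, 2.69], [-2.54, 2.54]. Speed limits (rad/s): [2.39, 2.39, 3.01, 3.14, 3.14, 3.14].

## Interface

Orientations are given as [roll, pitch, yaw] about the fixed x, y, z axes, in that order (R = Rz(yaw) Ry(pitch) Rx(roll)).
In Python, from bench import bot gives the robot as it stands. Calls block until the motion is done:
- bot.move_pose(position, orientation): joint-space move of the TCP to a pose.
- bot.move_straight(position, rotation=None, speed=0.15, f_stop=None): straight line of the TCP; rotation=None keeps the orientation; speed is the mean speed in m/s. With f_stop (N) it stops when the force on the tool has changed by that much, and returns True; else False.
- bot.move_joints(angles): joint-space move.
- bot.move_gripper(opening): finger opening in m; the grip force is fixed at half the most; returns when the fingers have stopped.
- bot.wait(seconds).
- bot.ik(position, orientation): joint angles nearest the present ones, or None.
- bot.snapshot(name): name is "scene" or "top" or "wrist"; returns a dict with "frame" (420x560x3 uint8, red, green, blue), "fovy" (degrees; the focal length in pixels is half the picture's height over the tangent of half this angle, whatever the lens; pixels are square), "cx", "cy" (the principal point, pixels), "R" (3x3) and "t" (3): a world point X has camera coordinates R X + t; the wrist camera has in their place "hand_eye" (4x4, takes a point from camera to tool coordinates, whose origin is the TCP and whose axes are the flange's). Camera axes: x right, y down, z forward; pixel columns grow to the right and rows downward; lengths in m; the calibration is good to about 2 mm. The wrist camera is an equidistant fisheye: a pixel r from the principal point sees the ray r / f radians off the axis. A picture is of the moment at which its call begins: read the wrist's pose just before it. There is no depth.
A pose or a line that the arm cannot do raises bot.IKError and nothing moves.
- bot.job_done(): hands the job in, once; it reports no verdict.
Readings, each from a call of its own:
- bot.current_t(): time.
- bot.current_qpos(): joint angles.
- bot.current_qvel(): joint speeds.
- bot.current_joint_torque(): joint torques, N m.
- bot.current_position(): TCP position.
- bot.current_tcp_rot(): TCP orientation.
- bot.current_contact_force(): force on the tool from outside, world axes, zero at the start.
- bot.current_torque(): the same for the moment, N m.
- bot.current_width(): finger opening in m.
Only numpy, scipy, OpenCV 4.12 (cv2) and the standard library are available. Lean on these libraries where they do the work, as an engineer would, in place of code of your own. Each camera call takes 0.05 s, during which the arm holds its last target.

## Task

The disc sander is set too fast for sanding plastic: with a fingertip, push its speed selector's lever round, without pinching or forcing it, click by click down to the second speed (the second-smallest dot) and leave it clicked in there. Then press the green start button fully in with a fingertip and let it come out again. Leave the red stop button and everything lying about where it is.

Things in the scene. Friction and masses are not known exactly. Their poses are not given: they have to be found in the camera images.
- sander: bench disc sander, too heavy to shift: grey plinth 200 (x) x 360 (y) x 50 mm high; left half (+y): 125 mm disc, shroud, motor, work table (top 195 mm above the bench, nearest the controls at y = +20 mm); right half: pale control plate, level with the plinth's top. Origin: centre of the underside; x away from the worker, y left, z up. In mm: selector axis (15, -105), start (-62, -72), stop (-62, -140)
- selector_handle: black handle of the speed selector, turned by joint selector: a hub 28 mm across with a one-sided pointer lever, a straight bar 12 mm wide reaching to 50 mm from the axis; hub at 4 to 26 mm, lever at 6 to 26 mm above the control plate; white line on top. Origin on the turning axis, level with the plinth's top; x along the lever, z up
- selector_axis (a point): point on the selector's upright turning axis, at the top of the hub, 26 mm above the control plate. Six black dots lie round it, 62 mm from the axis, from the smallest (first speed, left) to the largest (sixth, right)
- selector_tip (a point): top of the lever's outer end, 50 mm from the turning axis, 26 mm above the control plate. A sprung detent holds the lever at each speed: about 0.14 N m (4 N at 36 mm from the axis) takes it out, and once half-way it snaps on to the next click by itself, ahead of the finger
- selector (a joint): selector angle, rad: 0 at the first (slowest) speed, growing clockwise seen from above, 0.5236 (30 degrees) a click: speed n is (n - 1) x 0.5236. At the first speed the lever points 75 degrees left (to +y) of the sander's +x, at the sixth 75 degrees right. End stops 3 degrees beyond the first and sixth. It begins at the fourth, fifth or sixth speed
- start_top (a point): centre of the top of the green START button (28 mm across, in a black collar 44 mm across and 12 mm high); the top stands 22 mm above the control plate when out. Pressed straight down
- start (a joint): travel of the green start button in m: 0 out, 0.006 fully in; springs back; about 5 N presses it fully
- stop_top (a point): centre of the top of the red STOP button, same size and height as the start button
- stop (a joint): travel of the red stop button in m: 0 out, 0.006 fully in
- glue_right: right-hand glue bottle (amber, cream cap) in a white card fin stand, 96 mm across, 102 mm tall; stands on the bench to the right of the sander; origin under its centre, z up. It is not part of the job: leave it where it is
- glue_left: the same kind of glue bottle and stand, on the bench to the left of the sander; origin under its centre, z up. It is not part of the job: leave it where it is
- slatted_shade: cream slatted model shade, open on top, 94 mm across, 86 mm tall, on the bench to the left of the sander; origin under its centre, z up. It is not part of the job: leave it where it is
- base_ring: white plastic ring, 52 mm across, 9 mm thick, lying loose on the sander's work table; origin under its centre, z up. It is not part of the job: leave it where it is
- white_cap: white bottle cap, 28 mm across, 18 mm tall, set down loose on the plinth between the control plate and the disc shroud; origin under its centre, z up. It is not part of the job: leave it where it is
- red_caliper: red plastic caliper, about 150 mm long and 8 mm thick, lying on the bench in front of the sander's left half; origin under the middle of its beam, long axis y. It is not part of the job: leave it where it is
- clear_cone: clear plastic tapered tube with two black rings, 100 mm across at the foot, 150 mm tall, on the bench to the right; origin under its centre, z up. It is not part of the job: leave it where it is
- steel_rule: steel rule, 200 x 26 x 4 mm, red end piece, lying on the bench in front of the sander's right half; origin under the middle of its blade, long axis y. It is not part of the job: leave it where it is

How it is judged:
By the outcome, as a careful person would: the job done as asked, in the order asked, and still so for the second after the job is handed in, with the robot touching nothing.
It also fails if it takes over 54 s, if anything falls off the work surface, if the arm or the gripper's body presses on something with over 40 N, if the wrist force passes 120 N, or if a joint passes its speed limit or range.

## Working session

There is one attempt and no reset: what is moved stays moved. The work goes in short steps, each a Python script; the robot and the scene stay as the last script left them, time stands still between calls to the robot, and variables do not carry over. Pictures are saved under pics/ and viewed, and the job is handed in when it is done.

```bash
mkdir -p pics; ls; cat > h.py <<'E'
import numpy as np, cv2, pickle
from bench import bot
def snap(n,fn):
    s=bot.snapshot(n); cv2.imwrite('pics/'+fn+'.png',s['frame'][:,:,::-1]); pickle.dump(dict(s),open('pics/'+fn+'.pkl','wb')); return s
def load(fn): return pickle.load(open('pics/'+fn+'.pkl','rb'))
def f(s): return s['frame'].shape[0]/2/np.tan(np.radians(s['fovy'])/2)
def proj(s,X):
    c=np.asarray(X)@np.array(s['R']).T+np.array(s['t']); return np.stack([s['cx']+f(s)*c[...,0]/c[...,2], s['cy']+f(s)*c[...,1]/c[...,2]],-1)
def ray(s,uv,z):
    R=np.array(s['R']);t=np.array(s['t']); d=R.T@np.array([(uv[0]-s['cx'])/f(s),(uv[1]-s['cy'])/f(s),1]); o=-R.T@t
    return o+d*(z-o[2])/d[2]
def crop(fn,out,x0,y0,x1,y1,k):
    im=cv2.imread('pics/'+fn+'.png')[y0:y1,x0:x1]; cv2.imwrite('pics/'+out+'.png',cv2.resize(im,None,fx=k,fy=k,interpolation=cv2.INTER_CUBIC))
E
python3 - <<'E'
from h import *
print(bot.current_t(),bot.current_width(),bot.current_tcp_rot(),bot.current_position())
for n in ('scene','top'):
    s=snap(n,n+'0'); print(n,s['fovy'],s['cx'],s['cy'],s['R'],s['t'], -np.array(s['R']).T@np.array(s['t']))
E
```

```text
pics
0.0 0.08802788304768995 [-3.14013358e+00 -5.47228891e-07  2.86682037e+00] [0.16944751 0.60115795 0.30193944]
scene 49.20124793150357 269.1162663413875 205.7122748136381 [[ 0.49493031  0.86890186  0.00731665]
 [ 0.65721208 -0.36881602 -0.65730284]
 [-0.56843316  0.33012769 -0.75359103]] [-0.27094974 -0.26459152  1.83301899] [ 1.34994277 -0.46728719  1.20941236]
top 49.74139856045985 276.5906302761261 208.08188551106335 [[ 0.06271094 -0.99802635  0.00327707]
 [-0.97403119 -0.06191831 -0.21778283]
 [ 0.21755592  0.0104654  -0.97599175]] [9.48110496e-04 5.43828217e-01 1.17053893e+00] [0.27498852 0.02236901 1.26086969]
```

View pics/scene0.png

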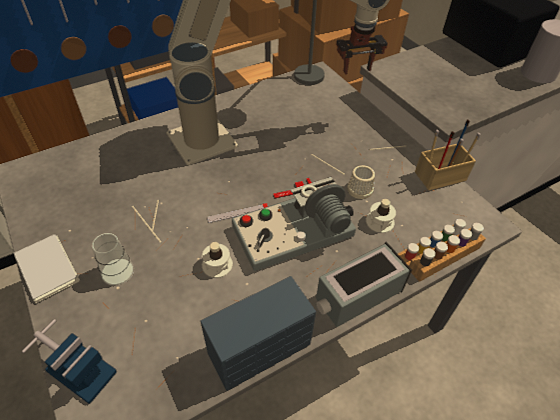

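View pics/top0.png

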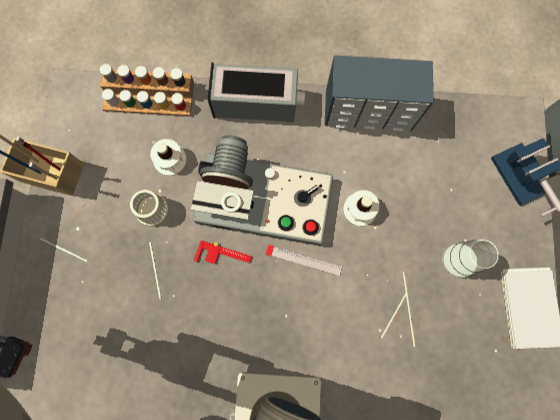

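```bash
python3 - <<'E'
from h import *
crop('top0','tc',250,155,345,250,8); crop('scene0','sc',215,180,345,275,6)
E
```

```text
(no output)
```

View pics/tc.png

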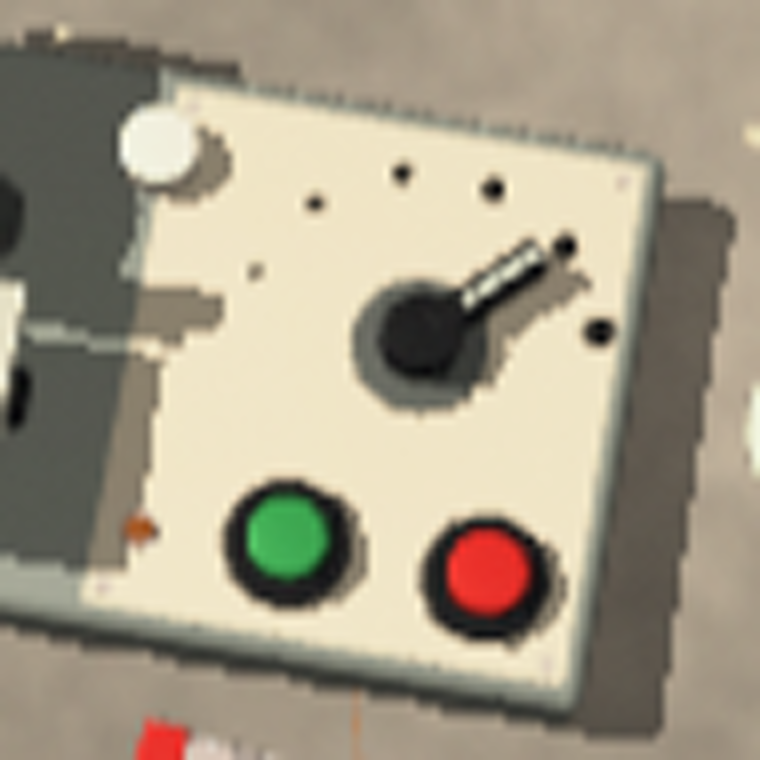

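View pics/sc.png

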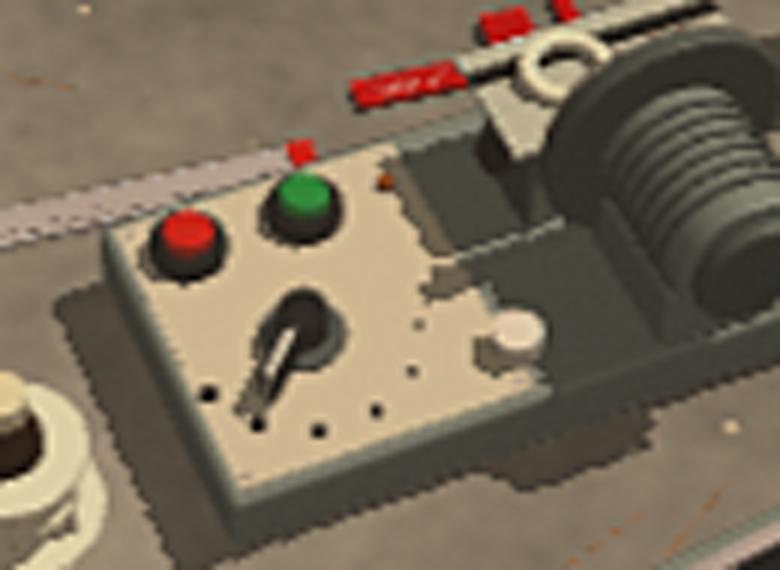

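The lever points at the fifth dot, next to the largest. In the top crop: hub (422,338), green (288,537), red (489,572), dots from (255,270) to (599,331). I'll fit the sander pose from these.

```bash
cat > fit.py <<'E'
from h import *
from scipy.optimize import least_squares
dots=[(15+62*np.cos(np.radians(75-30*k)),-105+62*np.sin(np.radians(75-30*k)),50) for k in range(6)]
M=np.array(dots+[(-62,-72,72),(-62,-140,72)])/1e3
# crop coords
T=np.array([(255,270),(315,203),(402,173),(493,188),(564,246),(599,331),(288,537),(489,572)],float)
S=np.array([(419,324),(412,371),(376,411),(319,431),(258,425),(208,394),(304,191),(188,230)],float)
T=np.array([250,155])+(T+.5)/8-.5; S=np.array([215,180])+(S+.5)/6-.5
t=load('top0');s=load('scene0')
def W(p,m): 
    c,q=np.cos(p[2]),np.sin(p[2]); m=np.asarray(m); return np.stack([p[0]+c*m[...,0]-q*m[...,1],p[1]+q*m[...,0]+c*m[...,1],m[...,2]],-1)
def sol(which):
    def r(p):
        o=[]
        if 't' in which:o.append(proj(t,W(p,M))-T)
        if 's' in which:o.append(proj(s,W(p,M))-S)
        return np.concatenate(o).ravel()
    return least_squares(r,[.6,0,-.1],loss='soft_l1'),r
if __name__=='__main__':
    for w in ('t','s','ts'):
        q,r=sol(w); print(w,q.x,np.round(r(q.x).reshape(-1,2),2).tolist())
        print(W(q.x,np.array([[15,-105,76],[-62,-72,72]])/1e3).round(4))
E
python3 fit.py
```

```text
t [ 0.57509455  0.07349574 -0.11272691] [[0.09, 0.28], [0.01, 0.11], [-0.05, 0.09], [-0.04, 0.16], [0.08, 0.09], [-0.1, 0.03], [-0.0, -0.38], [0.0, -0.37]]
[[ 0.5782 -0.0325  0.076 ]
 [ 0.5054  0.0089  0.072 ]]
s [ 0.57563534  0.07293477 -0.11212077] [[-0.08, -0.03], [0.1, 0.19], [0.08, 0.16], [0.08, 0.13], [-0.07, 0.09], [0.12, 0.18], [-0.05, -0.32], [-0.19, -0.56]]
[[ 0.5788 -0.0331  0.076 ]
 [ 0.506   0.0083  0.072 ]]
ts [ 0.57528589  0.07330288 -0.11269508] [[0.17, 0.22], [0.08, 0.05], [0.02, 0.02], [0.04, 0.1], [0.15, 0.02], [-0.03, -0.04], [0.08, -0.45], [0.08, -0.43], [-0.05, -0.15], [0.13, 0.06], [0.11, 0.03], [0.1, -0.01], [-0.04, -0.06], [0.15, 0.03], [-0.0, -0.44], [-0.13, -0.7]]
[[ 0.5784 -0.0327  0.076 ]
 [ 0.5056  0.0087  0.072 ]]
```

```bash
cat >> h.py <<'E'
P=np.array([0.57528589,0.07330288,-0.11269508]); AX=np.array([0.5784,-0.0327])
def tip(a,gap,r=38.0,hw=10.0):
    """a lever angle deg (sander frame); tool centre xy with its face gap mm short of lever's clockwise side; returns xy,yaw"""
    A=np.radians(a)+P[2]; u=np.array([np.cos(A),np.sin(A)]); n=np.array([-u[1],u[0]])
    return AX+u*r/1e3-n*(6+hw+gap)/1e3, A+np.pi/2
E
python3 - <<'E'
from h import *
print(bot.snapshot('wrist')['hand_eye'])
bot.move_gripper(0.0); print(bot.current_width(),bot.current_t())
for a,g in ((-45,14),(-45,0),(0,0),(33,0)):
    xy,y=tip(a,g)
    for z in (.4,.26,.14): print(a,g,z,xy.round(4),round(y,3),np.round(bot.ik([*xy,z],[np.pi,0,y]),3))
print(np.round(bot.ik([*W,.4],[np.pi,0,1.46]),3) if 0 else '')
xy,y=tip(-45,14)
bot.move_pose([*xy,.40],[np.pi,0,y]); print(bot.current_t(),bot.current_position(),bot.current_contact_force())
snap('wrist','w1'); snap('scene','s1'); snap('top','t1')
E
```

```text
[[ 3.53975899e-04 -9.65534883e-01 -2.60273441e-01  7.12429116e-02]
 [ 9.99998757e-01  7.41729413e-04 -1.39157558e-03 -1.03123922e-03]
 [ 1.53666723e-03 -2.60272625e-01  9.65533945e-01 -8.19019800e-02]
 [ 0.00000000e+00  0.00000000e+00  0.00000000e+00  1.00000000e+00]]
0.00035021000915092144 1.4917
-45 14 0.4 [ 0.5786 -0.0811] 0.673 [-0.16   0.266  1.624 -0.     1.251  0.738]
-45 14 0.26 [ 0.5786 -0.0811] 0.673 [-0.16   0.416  1.755 -0.     0.971  0.738]
-45 14 0.14 [ 0.5786 -0.0811] 0.673 [-0.16   0.592  1.809 -0.     0.741  0.738]
-45 0 0.4 [ 0.5896 -0.0724] 0.673 [-0.142  0.282  1.603 -0.     1.256  0.756]
-45 0 0.26 [ 0.5896 -0.0724] 0.673 [-0.142  0.43   1.733 -0.     0.979  0.756]
-45 0 0.14 [ 0.5896 -0.0724] 0.673 [-0.142  0.602  1.787 -0.     0.753  0.756]
0 0 0.4 [ 0.6144 -0.0529] 1.458 [-0.105  0.318  1.553 -0.     1.27   0.008]
0 0 0.26 [ 0.6144 -0.0529] 1.458 [-0.105  0.461  1.681 -0.     1.     0.008]
0 0 0.14 [ 0.6144 -0.0529] 1.458 [-0.105  0.627  1.734 -0.     0.781  0.008]
33 0 0.4 [ 0.6195 -0.03  ] 2.034 [-0.068  0.324  1.545  0.     1.273 -0.531]
33 0 0.26 [ 0.6195 -0.03  ] 2.034 [-0.068  0.466  1.672  0.     1.004 -0.531]
33 0 0.14 [ 0.6195 -0.03  ] 2.034 [-0.068  0.63   1.725 -0.     0.786 -0.531]

4.3167 [ 0.57869772 -0.08040348  0.39987778] [ 1.01970055 -0.1902504   0.63310933]
```

```bash
python3 - <<'E'
from h import *
crop('s1','s1c',200,130,360,270,5)
E
```

```text
(no output)
```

View pics/w1.png

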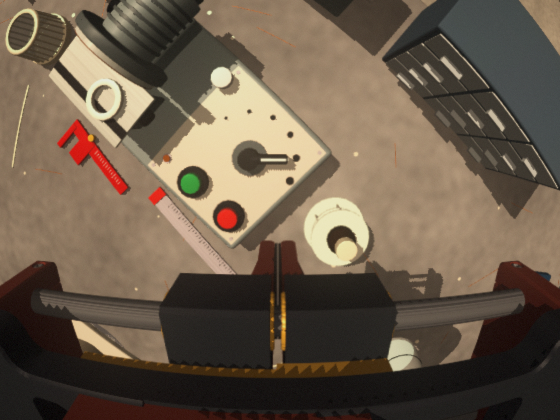

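View pics/s1c.png

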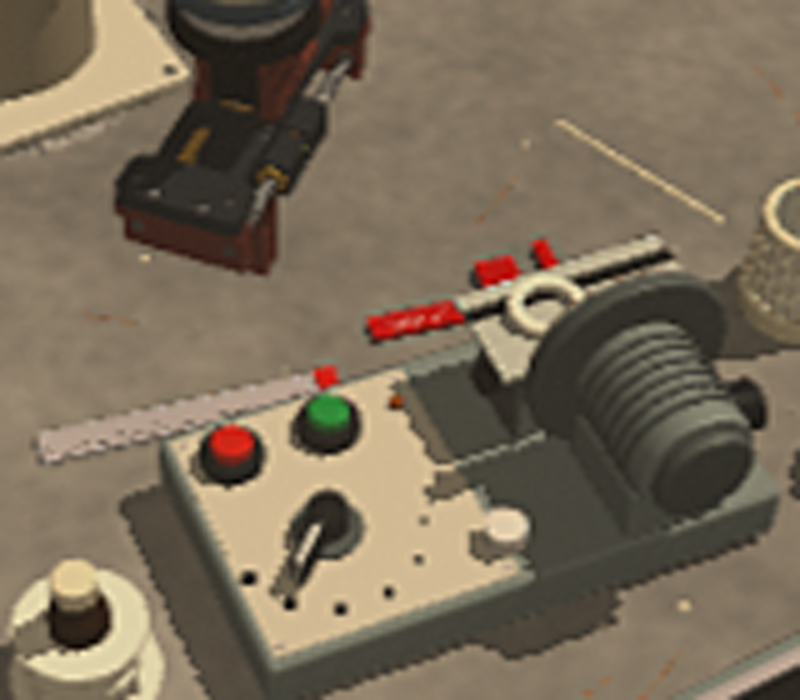

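The wrist view confirms the fifth speed: the lever line runs along row 159 to the dot at (296,158), with the largest dot at (290,181). Closed fingertips are at about (278,243). Next I'll descend beside the lever.

```bash
python3 - <<'E'
from h import *
xy,y=tip(-45,14)
print(bot.move_straight([*xy,.20],[np.pi,0,y],speed=.2,f_stop=10),bot.current_t())
print(bot.move_straight([*xy,.141],[np.pi,0,y],speed=.08,f_stop=6),bot.current_t(),bot.current_position(),bot.current_contact_force())
snap('wrist','w2'); snap('scene','s2')
crop('s2','s2c',200,150,340,270,5)
E
```

```text
False 5.6167
False 6.5 [ 0.57887384 -0.08113152  0.14113751] [ 0.78083591 -0.02660058 -0.10611166]
```

View pics/w2.png

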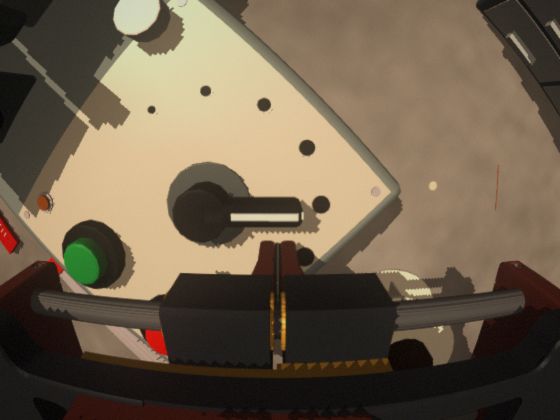

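View pics/s2c.png

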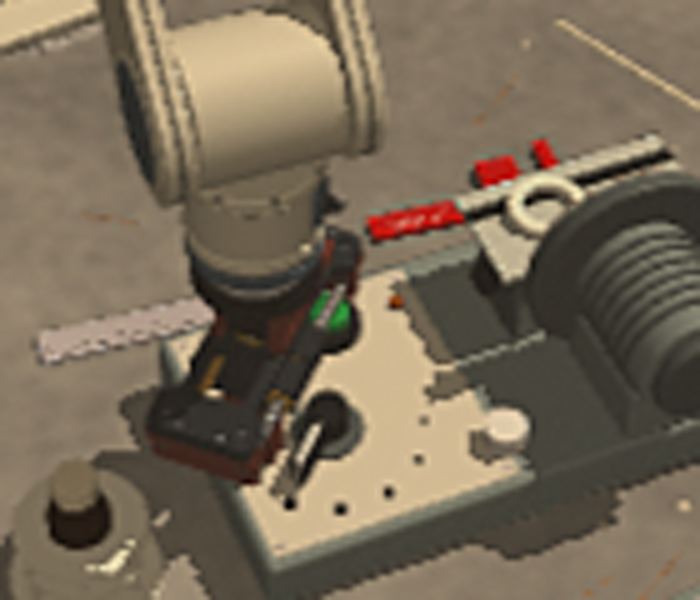

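Lever (row 216, columns 205–302) is parallel to the fingertip face, with the tip at (278,243) and a clear gap. Now the first click, with force logged.

```bash
cat >> h.py <<'E'
def go(a,g,sp=.04):
    xy,y=tip(a,g); bot.move_straight([*xy,.141],[np.pi,0,y],speed=sp)
def log(a,f0):
    F=bot.current_contact_force()-f0; A=np.radians(a)+P[2]; n=np.array([-np.sin(A),np.cos(A)])
    print(a,'Ft %.2f'%(-F[:2]@n),'Fxyz',F.round(2),'t %.2f'%bot.current_t(),(bot.current_position()).round(4))
E
python3 - <<'E'
from h import *
f0=bot.current_contact_force().copy()
go(-45,2); log(-45,f0)
for a in (-44,-40,-36,-33,-30,-28): go(a,0,.03); log(a,f0)
snap('wrist','w3')
E
```

```text
-45 Ft 2.42 Fxyz [-0.71 -2.99  0.92] t 7.05 [ 0.5881 -0.0737  0.1411]
-44 Ft 2.44 Fxyz [-0.05 -3.77 -0.26] t 7.30 [ 0.5902 -0.0723  0.1409]
-40 Ft 0.59 Fxyz [ 0.76 -1.66  0.64] t 7.55 [ 0.593  -0.0711  0.141 ]
-36 Ft -0.43 Fxyz [ 1.27 -0.57  0.39] t 7.80 [ 0.5957 -0.0699  0.141 ]
-33 Ft 0.21 Fxyz [ 0.53 -0.71 -0.42] t 8.05 [ 0.5976 -0.069   0.141 ]
-30 Ft 0.01 Fxyz [ 0.59 -0.45 -0.38] t 8.30 [ 0.5994 -0.0681  0.141 ]
-28 Ft -0.78 Fxyz [ 0.54  0.57 -0.44] t 8.55 [ 0.6006 -0.0674  0.141 ]
```

View pics/w3.png

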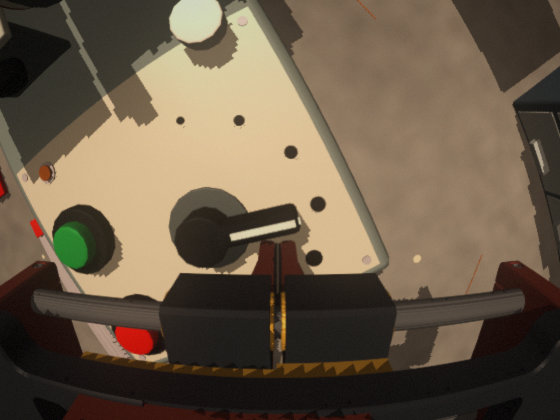

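The first click went over. The lever is now at the fourth dot, (318,204), clear of the finger. Contact came about 3–4 mm early, so the finger's half width is nearer 14 mm. I'll correct that and do the next click.

```bash
sed -i 's/hw=10.0/hw=13.5/' h.py
python3 - <<'E'
from h import *
f0=bot.current_contact_force().copy()
go(-20,1); log(-20,f0)
for a in (-15,-12,-9,-6,-3,0,2): go(a,0,.03); log(a,f0)
snap('wrist','w4')
E
```

```text
-20 Ft -0.34 Fxyz [ 0.58  0.09 -0.23] t 8.89 [ 0.6032 -0.068   0.141 ]
-15 Ft -0.56 Fxyz [0.52 0.4  0.49] t 9.20 [ 0.6065 -0.0647  0.141 ]
-12 Ft 0.80 Fxyz [-1.04 -0.5   1.31] t 9.45 [ 0.6078 -0.0634  0.1409]
-9 Ft 0.79 Fxyz [-0.82 -0.59  0.82] t 9.70 [ 0.6095 -0.0617  0.1409]
-6 Ft -0.03 Fxyz [0.01 0.03 0.47] t 9.95 [ 0.6113 -0.0599  0.141 ]
-3 Ft -0.34 Fxyz [0.14 0.32 0.49] t 10.20 [ 0.6129 -0.0581  0.1411]
0 Ft -1.43 Fxyz [0.74 1.35 0.84] t 10.45 [ 0.6141 -0.0563  0.1411]
2 Ft -0.20 Fxyz [0.23 0.18 0.52] t 10.70 [ 0.6148 -0.0551  0.141 ]
```

View pics/w4.png

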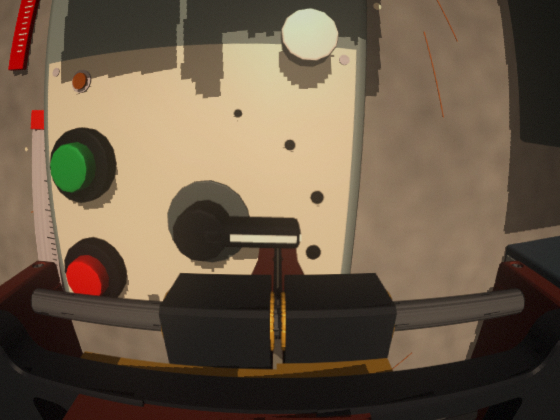

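The lever (row 232) is parallel to the tool and still on the finger, at about 1°. That is half-way between the fourth dot (313,252) and the third (317,197). I'll go a little further.

```bash

python3 - <<'E'
from h import *
f0=0
for a in (4,6): go(a,0,.03); log(a,f0)
snap('wrist','w5')
E
```

```text
4 Ft 0.27 Fxyz [-0.07 -0.27  0.85] t 11.00 [ 0.6155 -0.0538  0.141 ]
6 Ft -0.26 Fxyz [0.75 0.26 0.2 ] t 11.25 [ 0.6162 -0.0525  0.141 ]
```

View pics/w5.png

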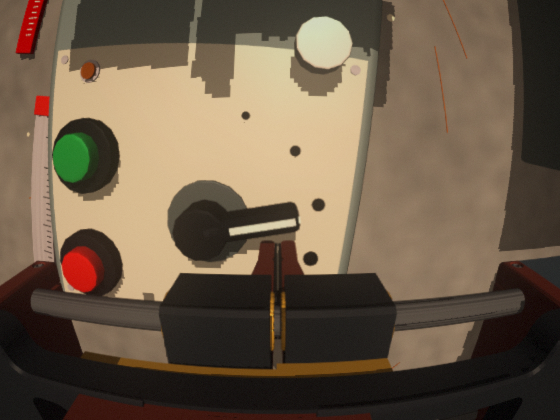

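Snapped on: the lever is now aimed at the third dot (318,205), clear of the finger. Next is the last click, in small steps.

```bash

python3 - <<'E'
from h import *
f0=0
go(12,0); log(12,f0)
for a in (15,18,21,24,27,30,32,34,35.5): go(a,0,.03); log(a,f0)
snap('wrist','w6')
E
```

```text
12 Ft -0.22 Fxyz [-0.44  0.18  0.15] t 11.56 [ 0.6181 -0.0484  0.141 ]
15 Ft 0.20 Fxyz [ 0.07 -0.19 -0.18] t 11.81 [ 0.6188 -0.0464  0.141 ]
18 Ft 1.37 Fxyz [-0.63 -1.53  0.41] t 12.06 [ 0.6194 -0.0445  0.141 ]
21 Ft 1.33 Fxyz [-1.75 -1.83  0.82] t 12.31 [ 0.6199 -0.0422  0.141 ]
24 Ft 1.24 Fxyz [ 0.69 -1.09 -1.12] t 12.56 [ 0.6205 -0.0398  0.141 ]
27 Ft 0.76 Fxyz [ 0.82 -0.5   0.01] t 12.81 [ 0.6209 -0.0375  0.141 ]
30 Ft -0.63 Fxyz [-0.91  0.29  0.96] t 13.06 [ 0.6211 -0.0353  0.141 ]
32 Ft 0.39 Fxyz [ 0.16 -0.35  0.16] t 13.31 [ 0.6211 -0.0339  0.141 ]
34 Ft -0.02 Fxyz [-0.3  -0.13 -0.91] t 13.56 [ 0.6211 -0.0324  0.141 ]
35.5 Ft -0.29 Fxyz [0.2  0.45 0.42] t 13.81 [ 0.6211 -0.0313  0.141 ]
```

View pics/w6.png

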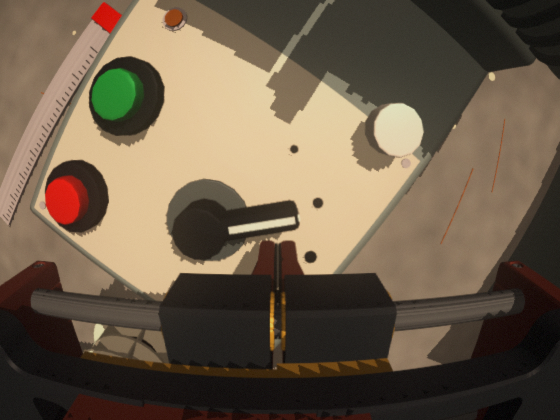

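The lever now aims at (317,202), and only one smaller dot, (294,149), lies beyond it, so this is the second speed. I'll back the finger off, lift and verify.

```bash

python3 - <<'E'
from h import *
go(35.5,12,.08); print(bot.current_position())
p=bot.current_position(); bot.move_straight([p[0],p[1],.30],speed=.15)
m=np.array([-62,-74]); c,s=np.cos(P[2]),np.sin(P[2]); b=P[:2]+np.array([c*m[0]-s*m[1],s*m[0]+c*m[1]])/1e3
print(b); bot.move_straight([*b,.30],[np.pi,0,np.radians(65)+P[2]],speed=.12)
print(bot.current_t(),bot.current_position(),bot.current_contact_force())
snap('wrist','w7');snap('scene','s7'); crop('s7','s7c',200,150,340,270,5)
E
```

```text
[ 0.62729456 -0.04249614  0.14101256]
[0.50535738 0.0067446 ]
16.6167 [0.50564828 0.00667019 0.29982091] [-0.43802989  0.18920105 -0.38755303]
```

View pics/w7.png

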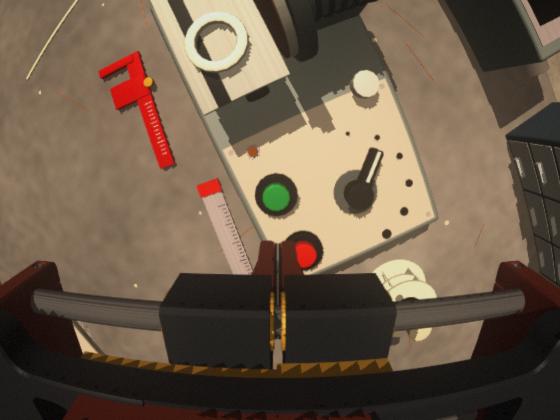

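View pics/s7c.png

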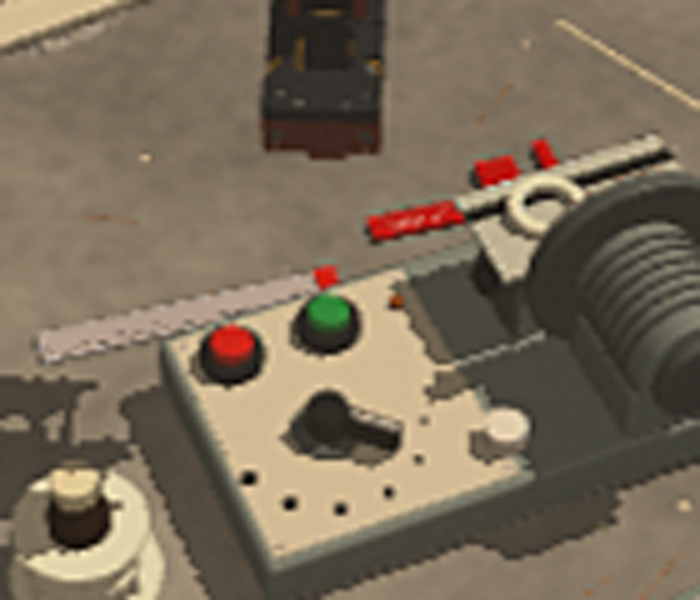

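The lever is at the second dot: (377,138) in the wrist view, with the smallest at (347,133). Next I'll press start, watching the force.

```bash

python3 - <<'E'
from h import *
p=bot.current_position(); xy=[0.50535738,0.0067446]
bot.move_straight([*xy,.160],speed=.12)
bot.wait(.2); f0=bot.current_contact_force()
hit=False
for z in np.arange(.155,.139,-.001):
    hit=bot.move_straight([*xy,z],speed=.02,f_stop=15)
    bot.wait(.1)
    F=np.mean([bot.current_contact_force()-f0 for _ in range(1)],0); print(round(z,4),bot.current_position()[2].round(4),F.round(2),hit,round(bot.current_t(),2))
    if hit or F[2]>11: break
s=snap('scene','s8'); snap('wrist','w8'); crop('s8','s8c',200,150,340,270,5)
E
```

```text
0.155 0.1549 [ 1.01  0.17 -0.94] False 18.73
0.154 0.154 [ 1.33 -0.9  -1.36] False 19.08
0.153 0.153 [-0.24 -0.29 -0.98] False 19.43
0.152 0.1521 [-0.53 -0.78  0.08] False 19.78
0.151 0.1511 [0.1  0.1  1.55] False 20.13
0.15 0.1501 [ 1.17 -0.36  2.07] False 20.48
0.149 0.149 [ 1.02 -0.68  1.92] False 20.83
0.148 0.148 [ 1.56 -0.45  3.17] False 21.18
0.147 0.147 [ 1.08 -0.12  3.23] False 21.53
0.146 0.1463 [-0.1  -0.53  8.78] False 21.88
0.145 0.1461 [-2.77 -0.22 17.16] False 22.23
```

View pics/w8.png

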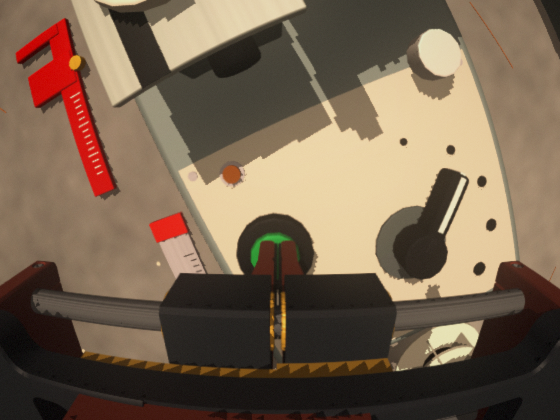

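The button bottomed out: the spring ramped from 152 to 146 mm, then came a hard stop at 17 N. Next I'll release, lift away and verify.

```bash

python3 - <<'E'
from h import *
xy=[0.50535738,0.0067446]
bot.move_straight([*xy,.165],speed=.05); bot.move_straight([*xy,.34],speed=.15)
print(bot.current_t(),bot.current_contact_force())
snap('scene','s9'); snap('wrist','w9'); crop('s9','s9c',200,150,340,270,5)
p=bot.current_position(); bot.move_straight([.40,-.05,.40],speed=.15); print(bot.current_t())
snap('top','t9'); crop('t9','t9c',250,155,345,250,8)
E
```

```text
24.2 [ 0.33870722 -0.87128871  0.05644286]
25.3417
```

View pics/s9c.png

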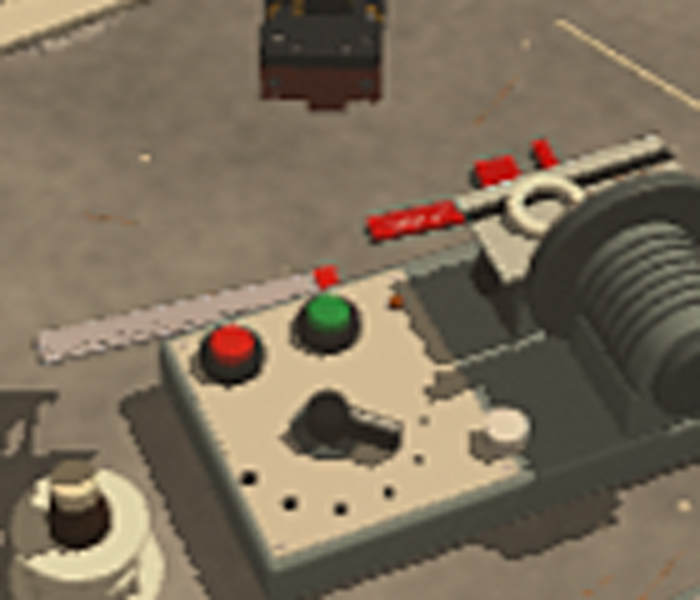

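View pics/t9c.png

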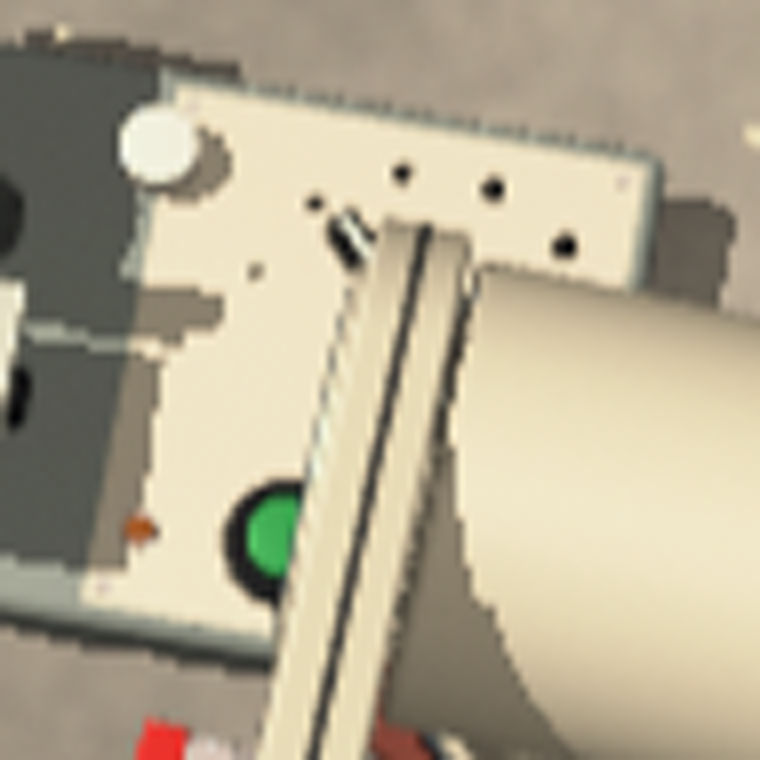

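View pics/w9.png

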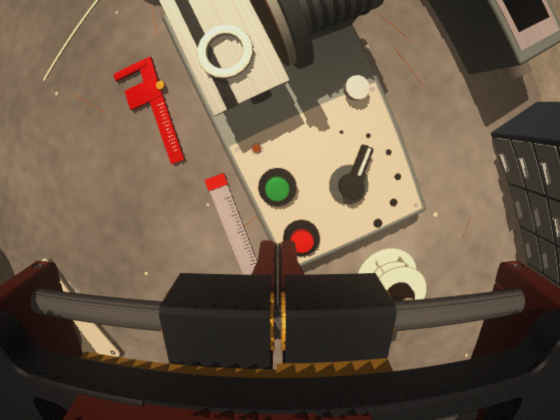

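The lever aims at the second-smallest dot, at (315,203) in the top crop. The green button is out again, and the cap, ring, rule and caliper look unmoved. I'm handing the job in.

```bash
python3 -c "
from bench import bot
bot.job_done(); print(bot.current_t())"
```

```text
the job is handed in; nothing more can be done
the job is handed in; nothing more can be done
```

The speed selector is at the second speed, and the start button has been pressed fully in and released. I handed the job in at about 25.4 s, against the 54 s limit.

- **Selector:** it started at the fifth speed. I pushed the lever round with the closed fingertips, click by click (4, 3, 2), and the logged push never went above about 4 N. In the last wrist, scene and top pictures the lever points at the second-smallest dot. The arm hid part of the lever in the top one.
- **Start button:** the spring force built up over the full 6 mm, then hit a hard stop at about 17 N. After I lifted off, the button looked fully out again.
- **Everything else:** the stop button was not touched. The cap, ring, rule and caliper look unmoved in the last pictures. I saw only the right-hand glue bottle again, and did not check the left-hand one, the shade or the cone afterwards; the arm was not working near them.
- **One mismatch:** on the first click the finger touched the lever 3–4 mm earlier than I expected, because the fingertip is wider than I assumed. I corrected for that in the next two clicks.

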